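Clear the crimper off the coin board, then pedal the washers into the cup

TASK

The coin wrapper crimper has been left lying across the coin board, in the way of its slide. Lift it off and lay it lengthwise on its rubber rest mat, then press the board's spring pedal down to its stop so that the slide sweeps all three big washers into the cup, and let the pedal come back up. Work the slide by the pedal only, do not handle the washers, keep the cup upright, and leave the other things on the shelf where they are.

Things in the scene. Friction and masses are not known exactly. Their poses are not given: they have to be found in the camera images.
- board: Fixed wooden coin board, 110 mm wide (x), 215 mm long (y). A channel 70 mm wide, floor 85 mm above the shelf, runs along its y between two rails 12 mm wide, tops at 111 mm; its open end (lip) is at +y, over the cup. Origin on the shelf, under the channel's middle line, 45 mm before the lip; the pedal is at its -x side, towards the robot.
- lip (a point): Middle of the edge of the channel floor where the washers drop off (85 mm above the shelf).
- slide: Wooden slide in the channel: a pusher plate 66 mm wide, rising to 51 mm above the channel floor (136 mm above the shelf), with a block behind it. Origin: the foot of the plate's front face. It travels 115 mm along the board's +y, driven by the pedal (230 mm per rad), to just past the lip; it returns with the pedal.
- pedal_pad (a point): Middle of the top of the rubber tread (50 by 60 mm) at the free end of the steel pedal, which sticks out 125 mm from the board's -x side. Hinge line along the board's y, at board x = -58 mm, 55 mm above the shelf, 100 mm from this point. At rest it slopes up 0.25 rad (this point about 90 mm above the shelf); at its stop, down 0.25 rad (about 40 mm).
- pedal (a joint): Angle of the pedal: 0 up at rest, 0.5 rad down at its stop; a spring brings it back up. About 10 to 20 N at the tread presses it down.
- crimper: Loose copper coin wrapper crimper, a straight hand tool 141 mm long (x): square-sided middle 84 mm long, 28 mm wide (y), 30 mm high; bell nose at +x, knob at -x, both 30 mm across. Origin: centre of its underside. 0.3 kg. It starts across the two rails of the board (underside 111 mm above the shelf), ahead of the slide, partly over the washers.
- mat: Fixed rubber rest mat, 200 mm long (its x) by 130 mm wide (y), 4 mm thick. Origin: centre of its underside. It lies to the left or to the right of the board.
- cup: Loose metal cup 70 mm high, mouth 120 mm across, standing on the shelf under the lip. Origin: centre of its underside. About 0.4 kg.
- washer_a: Large nickel washer, 64 mm across, hole 26 mm, 6 mm thick, about 0.1 kg; one of three stacked flat in the channel just ahead of the slide. Origin: centre of its underside.
- washer_b: Large nickel washer, 64 mm across, hole 26 mm, 6 mm thick, about 0.1 kg; one of three stacked flat in the channel just ahead of the slide. Origin: centre of its underside.
- washer_c: Large nickel washer, 64 mm across, hole 26 mm, 6 mm thick, about 0.1 kg; one of three stacked flat in the channel just ahead of the slide. Origin: centre of its underside.
- saucer: Bystander: pale jadeite saucer, 144 mm across, 20 mm high, on the other side of the board from the mat. Origin: centre of its underside.
- thumb_guard: Bystander: white thumb guard, 28 mm across, 38 mm high, standing in the saucer. Origin: centre of its underside.
- ink_tin: Bystander: flat tin, 70 by 90 mm, 25 mm high, in front of the cup, towards the robot. Origin: centre of its underside.
- coin_roll_a: Bystander: paper-wrapped coin roll, 80 mm long (y), 30 mm across, lying at the right. Origin: centre of its underside.
- clip: Bystander: flat steel note clip, 50 by 100 mm, 20 mm high, lying at the left. Origin: centre of its underside.
Not all that is in view belongs to the job. Of the things that look like the cup, take the one that is nearest to the robot's base at the start.

How it is judged:
By the outcome, as a careful person would: the job done as asked, in the order asked, and still so for the second after the job is handed in, with the robot touching nothing.
It also fails if it takes over 56 s, if anything falls off the work surface, if the arm or the gripper's body presses on something with over 40 N, if the wrist force passes 120 N, or if a joint passes its speed limit or range.

ROBOT

A 6-joint arm with a two-finger parallel gripper is mounted at the origin on the work surface. World frame = base frame: x ahead of the robot, y to its left, z up, the work surface at z = 0. Lengths are in m, angles in degrees, forces in N, time in s.
With the tool pointing down it reaches from about 0.375 to 0.9 m from the base axis. Payload 3.1 kg.
Tool frame: the origin (TCP) lies on the centre line of the jaws, within the pads' length; the fingertips stand 19 mm ahead of it and the grasp point (between the pads) is the TCP (tips_ahead is the distance from the TCP to the fingertips, in m); z points along the fingers, y is the line along which they close (so a half turn about z gives the same grasp; the last joint's range is limited). The gripper opens to 87 mm and grips with 3 to 60 N. Pads are 19 mm wide; open, the fingers measure 117 mm over their backs; the gripper's body (75 mm by 190 mm) begins 51 mm behind the grasp point.
Start: joints at [-85.342, 30.224, 82.088, -0, 67.689, -10.227], TCP at [0.161, -0.604, 0.242] pointing down, gripper open.
Joint ranges: [-176.69, 176.69], [-43.24, 126.21], [12.49, 139.97], [-82, 262], [0, 151.66], [-163.58, 163.58]. Speed limits (degrees/s): [159.86, 159.86, 180, 180, 180, 180].

INTERFACE

Orientations are given as a 3x3 rotation matrix whose columns are the frame's x, y, z axes.
In Python, from rig import read_state, capture, hand_in, trace, landmark_of, tips_ahead gives the robot as it stands.
- The arm moves only by the shell command python3 -m jog 'ROWS'. ROWS is JSON, a list of rows, each an object of numbers: "tx", "ty", "tz": the shift along the tool's x, y, z in cm; "roll": the turn about the tool's z in rad; "jaw": the opening, from 0 (shut) to 1 (fully open). A call has 1 to 8 rows; each row shifts and turns the commanded pose from where the row before left it, along the tool's axes as they then stand; what a row does not reach is not made up. A row lasts 1/10 s, in which the tool goes at most 50 mm and 8.59 degrees, less where a joint would pass 70% of its speed; a pose out of reach is approached as far as the arm can. A call with a gripper value outside its range is refused whole. The fingers move at their own pace and stop on an object; the grip force is fixed at half the most. Time passes only in rows, so rows that do not move let the fingers close. It gives the time, the measured TCP pose, the force, the opening and the grip force at its end, in the units of the state.
- read_state(): the state, without advancing time (a new reading comes with each control period).
- capture(name): name is "side" or "top"; returns a dict with "img" (420x560x3 uint8, red, green, blue), "vertical_fov" (degrees; the focal length in pixels is half the picture's height over the tangent of half this angle, whatever the lens; pixels are square), "cx", "cy" (the principal point, pixels), "cam_to_world" (4x4, takes a point from camera to world coordinates). Camera axes: x right, y up, looking along -z (the intrinsics and any distortion apply to the point x, -y, -z); pixel columns grow to the right and rows downward; lengths in m; the calibration is good to about 2 mm. A picture is of the moment at which its call begins. There is no depth.
- hand_in(): hands the job in; it is judged then, once.
Trained networks look in the newest picture that a camera, given by its name, has taken for a name from the list of things; names that differ only in an ending like _2 or _b are one class to them, and where a whole thing is asked for, a point or a joint stands for the part that bears it (a point fixed in the world has none). Each returns a list of dicts, best first, with "p" (0 to 1); they miss things now and then, are a little off and sometimes report something else, mostly with a low value. They report only what shows in the picture. A call takes as long as a camera call. They do not tell look-alikes from the thing itself.
- trace(camera, thing): "pixels" (420x560 bool, what is visible of it) and "bbox" ([left, top, width, height] in pixels, round what is visible of it).
- landmark_of(camera, thing): "point" ([row, column] in pixels: a listed point, or the origin of a listed thing).
The state is a dict: "time_s": time; "joint_positions": joint angles; "qvel": joint speeds; "tau": joint torques, N m; "position": TCP position; "tcp_rot": TCP orientation; "force": force on the tool from outside, world axes, zero at the start; "moment": the same for the moment, N m; "opening": opening from 0.0 (shut) to 1.0 (fully open); "grasp_force": force on a finger pad.
Only numpy, scipy, OpenCV 4.12 (cv2) and the standard library are available. Lean on these libraries where they do the work, as an engineer would, in place of code of your own. Each camera call takes 0.05 s, during which the arm holds its last target. There are 200 camera calls.

## Working session

There is one attempt and no reset: what is moved stays moved. The work goes in short steps, Python scripts to look and compute and a shell command to move; the robot and the scene stay as the last step left them, time stands still between calls to the robot, and variables do not carry over. Pictures are saved under pics/ and viewed, at most 10 in all, crops included, and the job is handed in when it is done.

```bash
mkdir -p pics; ls; cat > h.py <<'E'
import numpy as np, cv2
from rig import *
def save(c,n): cv2.imwrite(f'pics/{n}.png',cv2.cvtColor(c['img'],cv2.COLOR_RGB2BGR))
def ray(c,row,col):
    f=210/np.tan(np.radians(c['vertical_fov']/2)); M=np.array(c['cam_to_world'])
    d=np.array([(col-c['cx'])/f,-(row-c['cy'])/f,-1.0]); return M[:3,3],M[:3,:3]@d
def onz(c,row,col,z):
    o,d=ray(c,row,col); return o+d*(z-o[2])/d[2]
def pix(c,p):
    f=210/np.tan(np.radians(c['vertical_fov']/2)); M=np.array(c['cam_to_world'])
    q=M[:3,:3].T@(np.array(p)-M[:3,3]); return (c['cy']-f*q[1]/-q[2], c['cx']+f*q[0]/-q[2])
E
python3 - <<'E'
from h import *
s=read_state(); print(s['time_s'],s['position'],np.round(s['tcp_rot'],3).tolist(),s['opening'],tips_ahead)
C={k:capture(k) for k in('top','side')}
for k,c in C.items():
    save(c,k+'0'); print(k,{a:v for a,v in c.items() if a not in('img','cam_to_world')},np.round(c['cam_to_world'],3).tolist())
Z=dict(lip=.085,slide=.085,pedal_pad=.09,crimper=.111,mat=0,cup=0,saucer=0,thumb_guard=.004,ink_tin=0,coin_roll_a=0,clip=0,board=0,washer_a=.085)
for t,z in Z.items():
    for k,c in C.items():
        print(t,k,[(round(r['p'],2),np.round(r['point']).tolist(),np.round(onz(c,*r['point'],z),3).tolist()) for r in landmark_of(k,t)[:4]])
E
```

```text
pics
0.0 [ 0.16051269 -0.60330311  0.24054051] [[0.966, 0.257, -0.0], [0.257, -0.966, 0.002], [0.0, -0.002, -1.0]] 1.0014796621537456 0.019
top {'vertical_fov': 47.319721329776655, 'cx': 282.7633293464897, 'cy': 211.09691565517298} [[0.025, 0.99, -0.135, 0.43], [-1.0, 0.022, -0.018, -0.003], [-0.015, 0.136, 0.991, 1.242], [0.0, 0.0, 0.0, 1.0]]
side {'vertical_fov': 51.747353930490654, 'cx': 279.37424424582446, 'cy': 216.17085001176923} [[-0.89, 0.328, -0.315, 0.164], [-0.455, -0.619, 0.64, 0.8], [0.015, 0.713, 0.701, 0.99], [0.0, 0.0, 0.0, 1.0]]
lip top []
lip side [(0.9, [211.0, 253.0], [0.651, -0.007, 0.085])]
slide top [(0.95, [186.0, 340.0], [0.654, -0.119, 0.085])]
slide side [(0.6, [188.0, 268.0], [0.663, -0.125, 0.085])]
pedal_pad top [(0.61, [246.0, 332.0], [0.505, -0.102, 0.09])]
pedal_pad side [(0.57, [201.0, 308.0], [0.52, -0.121, 0.09])]
crimper top [(0.56, [184.0, 307.0], [0.651, -0.038, 0.111])]
crimper side [(0.64, [196.0, 256.0], [0.663, -0.046, 0.111])]
mat top [(0.68, [181.0, 306.0], [0.681, -0.04, 0.0]), (0.61, [280.0, 451.0], [0.431, -0.414, 0.0]), (0.61, [277.0, 
[... 507 characters left out ...]
, 0.381, 0.004])]
ink_tin top [(0.8, [268.0, 224.0], [0.448, 0.169, 0.0])]
ink_tin side [(0.8, [296.0, 288.0], [0.446, 0.166, 0.0])]
coin_roll_a top [(0.83, [179.0, 433.0], [0.694, -0.372, 0.0])]
coin_roll_a side [(0.55, [164.0, 289.0], [0.704, -0.369, 0.0])]
clip top [(0.71, [170.0, 157.0], [0.701, 0.357, 0.0])]
clip side [(0.61, [313.0, 166.0], [0.707, 0.362, 0.0]), (0.57, [185.0, 268.0], [0.715, -0.224, 0.0])]
board top [(0.61, [190.0, 313.0], [0.658, -0.059, 0.0])]
board side [(0.69, [298.0, 288.0], [0.444, 0.17, -0.0]), (0.67, [222.0, 258.0], [0.66, -0.049, 0.0])]
washer_a top [(0.59, [176.0, 329.0], [0.677, -0.093, 0.085])]
washer_a side [(0.46, [191.0, 263.0], [0.669, -0.104, 0.085])]
```

```bash
python3 - <<'E'
import cv2
a=cv2.imread('pics/top0.png');cv2.imwrite('pics/top0c.png',cv2.resize(a[110:330,90:510],(798,418),interpolation=3))
a=cv2.imread('pics/side0.png');cv2.imwrite('pics/side0c.png',cv2.resize(a[110:310,160:420],(780,600),interpolation=3))
E
```

```text
(no output)
```

View pics/top0c.png

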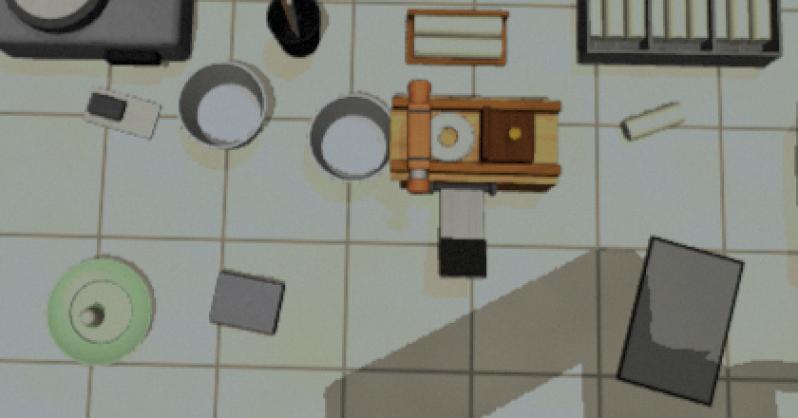

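View pics/side0c.png

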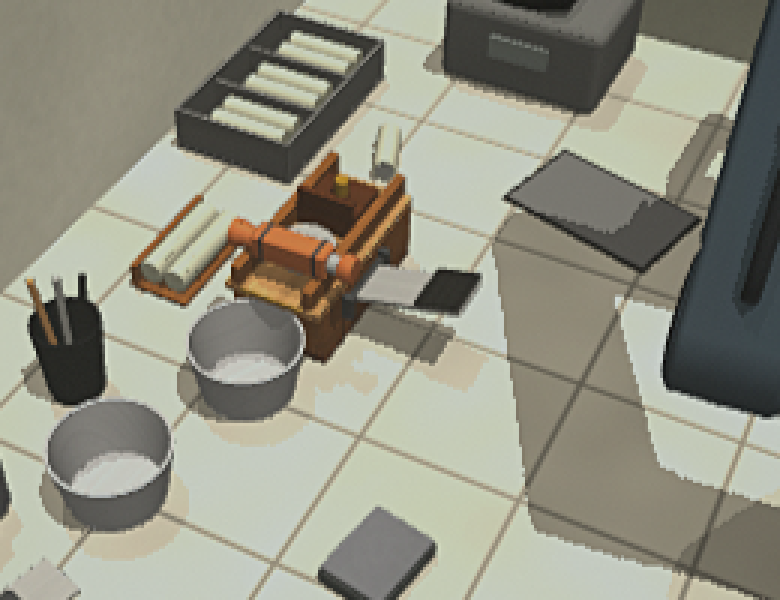

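Of two look-alike cups (top image about col 272,row 185 and col 210,row 170; side crop (246,355) and (110,465)), the one against the board's lip is nearest the base (0.67 vs 0.74 m) and is the one meant; both stand clear of my path. The enlarged crops show the crimper across the rails, the mat at right (-y), slightly turned, and the pedal at -x. Next I measure yaw angles.

```bash
cat >> h.py <<'E'
def rect(c,cam,t,z,i=0):
    r=trace(cam,t)[i]; m=r['pixels'].astype('uint8')
    n,l,st,_=cv2.connectedComponentsWithStats(m); m=l==1+np.argmax(st[1:,4])
    rc=np.argwhere(m); P=np.array([onz(c,a,b,z)[:2] for a,b in rc])
    (x,y),(w,h),_=cv2.minAreaRect((P*1000).astype('float32')); 
    B=cv2.boxPoints(cv2.minAreaRect((P*1000).astype('float32')))
    e=max((B[1]-B[0],B[2]-B[1]),key=np.linalg.norm); a=np.degrees(np.arctan2(e[1],e[0])); a=(a+90)%180-90
    ev=np.linalg.svd(P-P.mean(0),full_matrices=False)[2][0]; a2=(np.degrees(np.arctan2(ev[1],ev[0]))+90)%180-90
    return round(r['p'],2),np.round([x,y]).tolist(),np.round([w,h]).tolist(),round(a,1),'pca',round(a2,1),np.round(P.mean(0)*1000).tolist(),rc.min(0).tolist(),rc.max(0).tolist()
E
python3 - <<'E'
from h import *
for k in('top','side'):
    c=capture(k)
    for t,z in dict(crimper=.126,mat=.004,pedal_pad=.08,washer_a=.1,board=.111,cup=.07).items():
        for i in range(min(2,len(trace(k,t)))): print(k,t,rect(c,k,t,z,i))
E
```

```text
top crimper (0.82, [654.0, -44.0], [145.0, 31.0], np.float32(1.1), 'pca', np.float64(0.9), [656.0, -44.0], [152, 303], [212, 316])
top mat (0.73, [436.0, -404.0], [130.0, 201.0], np.float32(-14.5), 'pca', np.float64(-13.7), [435.0, -404.0], [235, 415], [323, 480])
top mat (0.62, [445.0, 179.0], [92.0, 72.0], np.float32(80.3), 'pca', np.float64(79.0), [444.0, 179.0], [253, 200], [286, 239])
top pedal_pad (0.97, [542.0, -104.0], [119.0, 71.0], np.float32(1.3), 'pca', np.float64(1.8), [542.0, -104.0], [207, 318], [256, 347])
top washer_a (0.63, [661.0, -87.0], [62.0, 53.0], np.float32(0.9), 'pca', np.float64(-0.5), [661.0, -85.0], [169, 316], [194, 338])
top washer_a (0.15, [655.0, 44.0], [101.0, 114.0], np.float32(-1.0), 'pca', np.float64(-2.6), [655.0, 42.0], [160, 252], [206, 294])
top board (0.85, [596.0, -141.0], [228.0, 169.0], np.float32(1.2), 'pca', np.float64(-25.6), [615.0, -137.0], [161, 314], [256, 385])
top cup (0.78, [703.0, 214.0], [118.0, 116.0], np.float32(1.3), 'pca', np.float64(34.1), [702.0, 214.0], [142, 183], [188, 229])
top cup (0.42, [543.0, -105.0], [120.0, 71.0
[... 457 characters left out ...]
 [183, 236], [203, 278])
side pedal_pad (0.69, [542.0, -101.0], [124.0, 69.0], np.float32(13.9), 'pca', np.float64(21.3), [540.0, -98.0], [197, 278], [215, 320])
side washer_a (0.55, [412.0, -285.0], [117.0, 180.0], np.float32(-14.5), 'pca', np.float64(-15.6), [410.0, -282.0], [161, 329], [200, 392])
side board (0.95, [632.0, -82.0], [238.0, 287.0], np.float32(-37.1), 'pca', np.float64(-61.5), [607.0, -76.0], [161, 235], [230, 321])
side cup (0.94, [696.0, 233.0], [119.0, 154.0], np.float32(-61.1), 'pca', np.float64(-46.5), [692.0, 230.0], [243, 174], [287, 217])
side cup (0.87, [649.0, 57.0], [116.0, 162.0], np.float32(-47.6), 'pca', np.float64(-55.0), [652.0, 60.0], [210, 222], [250, 261])
```

```bash
python3 -m jog '[{"roll":0.122,"jaw":1},{"roll":0.122},{"tx":2.8,"ty":-3.05},{"tx":2.8,"ty":-3.05},{"tx":2.8,"ty":-3.05},{"tx":2.8,"ty":-3.05},{"tx":2.8,"ty":-3.05},{"tx":2.8,"ty":-3.05}]'
python3 -m jog '[{"tx":2.8,"ty":-3.05},{"tx":2.8,"ty":-3.05},{"tx":2.8,"ty":-3.05},{"tx":2.8,"ty":-3.05},{"tx":2.8,"ty":-3.05},{"tx":2.8,"ty":-3.05},{"tx":2.8,"ty":-3.05},{"tx":2.8,"ty":-3.05}]'
```

```text
$[0]: bad value
$[0]: bad value
```

```bash
python3 -m jog '[{"tx":0,"ty":0,"tz":0,"roll":0.122,"jaw":1},{"tx":0,"ty":0,"tz":0,"roll":0.122,"jaw":1},{"tx":2.8,"ty":-3.05,"tz":0,"roll":0,"jaw":1},{"tx":2.8,"ty":-3.05,"tz":0,"roll":0,"jaw":1},{"tx":2.8,"ty":-3.05,"tz":0,"roll":0,"jaw":1},{"tx":2.8,"ty":-3.05,"tz":0,"roll":0,"jaw":1},{"tx":2.8,"ty":-3.05,"tz":0,"roll":0,"jaw":1},{"tx":2.8,"ty":-3.05,"tz":0,"roll":0,"jaw":1}]'
```

```text
time_s: 3.75
position: [0.3266, -0.4172, 0.2418]
tcp_rot: [[1.0, 0.015, 0.0], [0.015, -1.0, -0.0], [0.0, 0.0, -1.0]]
force: [0.6, 0.6, -0.5]
opening: 1.004
grasp_force: 0.0
```

```bash
python3 -m jog '[{"tx":2.8,"ty":-3.05,"tz":0,"roll":0,"jaw":1},{"tx":2.8,"ty":-3.05,"tz":0,"roll":0,"jaw":1},{"tx":2.8,"ty":-3.05,"tz":0,"roll":0,"jaw":1},{"tx":2.8,"ty":-3.05,"tz":0,"roll":0,"jaw":1},{"tx":2.8,"ty":-3.05,"tz":0,"roll":0,"jaw":1},{"tx":2.8,"ty":-3.05,"tz":0,"roll":0,"jaw":1},{"tx":2.8,"ty":-3.05,"tz":0,"roll":0,"jaw":1},{"tx":2.8,"ty":-3.05,"tz":0,"roll":0,"jaw":1}]'
python3 -m jog '[{"tx":2.6,"ty":-3.05,"tz":0,"roll":0,"jaw":1},{"tx":2.6,"ty":-3.05,"tz":0,"roll":0,"jaw":1},{"tx":2.6,"ty":-3.05,"tz":0,"roll":0,"jaw":0.8},{"tx":2.6,"ty":-3.05,"tz":0,"roll":0,"jaw":0.8},{"tx":0,"ty":0,"tz":0,"roll":0,"jaw":0.8},{"tx":0,"ty":0,"tz":0,"roll":0,"jaw":0.8}]'
```

```text
time_s: 4.55
position: [0.5469, -0.1694, 0.2417]
tcp_rot: [[1.0, 0.016, 0.0], [0.016, -1.0, -0.0], [0.0, 0.0, -1.0]]
force: [0.4, -0.7, 0.1]
opening: 1.003
grasp_force: 0.0
time_s: 5.15
position: [0.6478, -0.0465, 0.2412]
tcp_rot: [[1.0, 0.018, -0.001], [0.018, -1.0, -0.0], [-0.001, 0.0, -1.0]]
force: [-0.5, 0.3, -0.2]
opening: 0.814
grasp_force: 0.0
```

```bash
python3 -m jog '[{"tx":0.7,"ty":-0.25,"tz":2,"roll":0,"jaw":0.8},{"tx":0,"ty":0,"tz":2.5,"roll":0,"jaw":0.8},{"tx":0,"ty":0,"tz":2.5,"roll":0,"jaw":0.8},{"tx":0,"ty":0,"tz":2,"roll":0,"jaw":0.8},{"tx":0,"ty":0,"tz":1.5,"roll":0,"jaw":0.8},{"tx":0,"ty":0,"tz":0.5,"roll":0,"jaw":0.8},{"tx":0,"ty":0,"tz":0,"roll":0,"jaw":0.8}]'
python3 - <<'E'
from h import *
for k in('top','side'):save(capture(k),k+'1')
a=cv2.imread('pics/top1.png')[130:260,230:400];b=cv2.imread('pics/side1.png')[130:260,190:360]
cv2.imwrite('pics/g1.png',cv2.resize(np.hstack([a,b]),(796,306)))
E
```

```text
time_s: 5.85
position: [0.6543, -0.0453, 0.1311]
tcp_rot: [[1.0, 0.015, -0.001], [0.015, -1.0, 0.0], [-0.001, -0.0, -1.0]]
force: [0.0, 0.0, -0.1]
opening: 0.802
grasp_force: 0.0
```

View pics/g1.png

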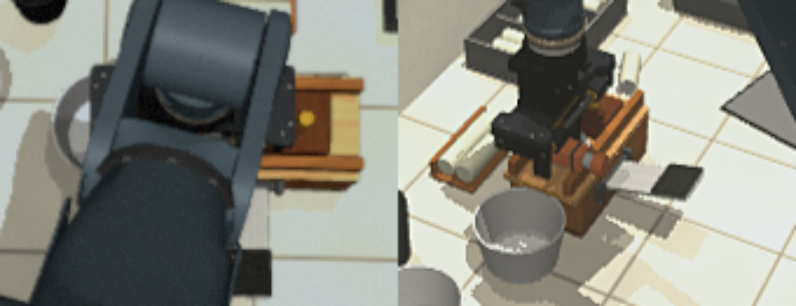

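The gripper straddles the crimper (side panel, about (575,160)), clear of the slide and the cup. I close and lift.

```bash
python3 -m jog '[{"tx":0,"ty":0,"tz":0,"roll":0,"jaw":0},{"tx":0,"ty":0,"tz":0,"roll":0,"jaw":0},{"tx":0,"ty":0,"tz":0,"roll":0,"jaw":0},{"tx":0,"ty":0,"tz":0,"roll":0,"jaw":0},{"tx":0,"ty":0,"tz":0,"roll":0,"jaw":0},{"tx":0,"ty":0,"tz":0,"roll":0,"jaw":0}]'
python3 -m jog '[{"tx":0,"ty":0,"tz":-0.5,"roll":0,"jaw":0},{"tx":0,"ty":0,"tz":-1,"roll":0,"jaw":0},{"tx":0,"ty":0,"tz":-2,"roll":0,"jaw":0},{"tx":0,"ty":0,"tz":-2.5,"roll":0,"jaw":0},{"tx":0,"ty":0,"tz":-2.5,"roll":0,"jaw":0},{"tx":0,"ty":0,"tz":-1.5,"roll":0,"jaw":0},{"tx":0,"ty":0,"tz":0,"roll":0,"jaw":0}]'
```

```text
time_s: 6.55
position: [0.6548, -0.0446, 0.1316]
tcp_rot: [[1.0, 0.016, 0.0], [0.016, -1.0, -0.0], [0.0, 0.0, -1.0]]
force: [0.5, -3.1, 0.7]
opening: 0.338
grasp_force: 2.0
time_s: 7.25
position: [0.6564, -0.0449, 0.2349]
tcp_rot: [[1.0, 0.016, 0.006], [0.016, -1.0, -0.001], [0.006, 0.001, -1.0]]
force: [0.3, -0.0, -4.1]
opening: 0.32
grasp_force: 30.0
```

```bash
python3 -m jog '[{"tx":-1,"ty":1.5,"tz":0,"roll":0,"jaw":0},{"tx":-1.5,"ty":2.5,"tz":0,"roll":0,"jaw":0},{"tx":-2,"ty":3,"tz":0,"roll":0,"jaw":0},{"tx":-2,"ty":3,"tz":0,"roll":0,"jaw":0},{"tx":-2,"ty":3,"tz":0,"roll":0,"jaw":0},{"tx":-2,"ty":3,"tz":0,"roll":0,"jaw":0},{"tx":-2,"ty":3,"tz":0,"roll":0,"jaw":0},{"tx":-2,"ty":3,"tz":0,"roll":0,"jaw":0}]'
python3 -m jog '[{"tx":-2,"ty":3,"tz":0,"roll":0,"jaw":0},{"tx":-2,"ty":3,"tz":0,"roll":0,"jaw":0},{"tx":-2,"ty":3,"tz":0,"roll":0,"jaw":0},{"tx":-1.3,"ty":2.5,"tz":0,"roll":0,"jaw":0},{"tx":-0.7,"ty":1.5,"tz":0,"roll":0.092,"jaw":0},{"tx":0,"ty":0.4,"tz":0,"roll":0.092,"jaw":0},{"tx":0,"ty":0,"tz":0,"roll":0.092,"jaw":0},{"tx":0,"ty":0,"tz":0,"roll":0,"jaw":0}]'
```

```text
time_s: 8.05
position: [0.5107, -0.2678, 0.2301]
tcp_rot: [[1.0, 0.015, -0.003], [0.015, -1.0, 0.002], [-0.003, -0.002, -1.0]]
force: [0.2, 0.6, -3.1]
opening: 0.32
grasp_force: 30.0
time_s: 8.85
position: [0.4333, -0.4019, 0.23]
tcp_rot: [[0.966, -0.258, -0.002], [-0.258, -0.966, 0.003], [-0.003, -0.002, -1.0]]
force: [-0.3, 0.9, -2.8]
opening: 0.319
grasp_force: 30.0
```

```bash
python3 -m jog '[{"tx":0,"ty":0,"tz":2,"roll":0,"jaw":0},{"tx":0,"ty":0,"tz":3,"roll":0,"jaw":0},{"tx":0,"ty":0,"tz":4,"roll":0,"jaw":0},{"tx":0,"ty":0,"tz":4,"roll":0,"jaw":0},{"tx":0,"ty":0,"tz":3,"roll":0,"jaw":0},{"tx":0,"ty":0,"tz":2,"roll":0,"jaw":0},{"tx":0,"ty":0,"tz":1,"roll":0,"jaw":0},{"tx":0,"ty":0,"tz":0,"roll":0,"jaw":0}]'
python3 -m jog '[{"tx":0,"ty":0,"tz":0.5,"roll":0,"jaw":0},{"tx":0,"ty":0,"tz":0.5,"roll":0,"jaw":0},{"tx":0,"ty":0,"tz":0.2,"roll":0,"jaw":0},{"tx":0,"ty":0,"tz":0,"roll":0,"jaw":0}]'
```

```text
time_s: 9.65
position: [0.4341, -0.4011, 0.0399]
tcp_rot: [[0.967, -0.256, -0.002], [-0.256, -0.967, 0.003], [-0.003, -0.002, -1.0]]
force: [-0.2, 0.6, -3.5]
opening: 0.319
grasp_force: 30.0
time_s: 10.05
position: [0.4352, -0.4022, 0.0299]
tcp_rot: [[0.966, -0.257, 0.0], [-0.257, -0.966, -0.0], [0.0, 0.0, -1.0]]
force: [-0.2, 0.2, -3.3]
opening: 0.319
grasp_force: 30.0
```

```bash
python3 -m jog '[{"tx":0,"ty":0,"tz":0.2,"roll":0,"jaw":0},{"tx":0,"ty":0,"tz":0.2,"roll":0,"jaw":0},{"tx":0,"ty":0,"tz":0.1,"roll":0,"jaw":0},{"tx":0,"ty":0,"tz":0,"roll":0,"jaw":0}]'
```

```text
time_s: 10.45
position: [0.435, -0.4025, 0.0254]
tcp_rot: [[0.966, -0.257, 0.0], [-0.257, -0.966, -0.001], [0.0, 0.001, -1.0]]
force: [-1.8, -0.0, 3.6]
opening: 0.321
grasp_force: 30.0
```

Contact with the mat (force now +z). Release and rise.

```bash
python3 -m jog '[{"tx":0,"ty":0,"tz":0,"roll":0,"jaw":0.7},{"tx":0,"ty":0,"tz":0,"roll":0,"jaw":0.7},{"tx":0,"ty":0,"tz":0,"roll":0,"jaw":0.7},{"tx":0,"ty":0,"tz":0,"roll":0,"jaw":0.7},{"tx":0,"ty":0,"tz":0,"roll":0,"jaw":0.7}]'
python3 -m jog '[{"tx":0,"ty":0,"tz":-1,"roll":0,"jaw":0.7},{"tx":0,"ty":0,"tz":-2,"roll":0,"jaw":0.7},{"tx":0,"ty":0,"tz":-3,"roll":0,"jaw":0.7},{"tx":0,"ty":0,"tz":-4,"roll":0,"jaw":0.7},{"tx":0,"ty":0,"tz":-4,"roll":0,"jaw":0},{"tx":0,"ty":0,"tz":-2,"roll":-0.092,"jaw":0},{"tx":0,"ty":0,"tz":0,"roll":-0.092,"jaw":0},{"tx":0,"ty":0,"tz":0,"roll":-0.092,"jaw":0}]'
```

```text
time_s: 10.95
position: [0.4351, -0.4021, 0.0244]
tcp_rot: [[0.966, -0.257, -0.0], [-0.257, -0.966, 0.0], [-0.0, -0.0, -1.0]]
force: [0.7, -1.0, 1.0]
opening: 0.662
grasp_force: 0.0
time_s: 11.75
position: [0.4354, -0.4025, 0.1868]
tcp_rot: [[1.0, 0.02, 0.002], [0.02, -1.0, -0.003], [0.002, 0.003, -1.0]]
force: [-0.2, 0.1, 0.1]
opening: 0.419
grasp_force: 0.0
```

```bash
python3 -m jog '[{"tx":0.7,"ty":-2,"tz":0,"roll":0,"jaw":0},{"tx":1,"ty":-4,"tz":0,"roll":0,"jaw":0},{"tx":1,"ty":-4.5,"tz":0,"roll":0,"jaw":0},{"tx":1.2,"ty":-4.5,"tz":0,"roll":0,"jaw":0},{"tx":1.2,"ty":-4.5,"tz":0,"roll":0,"jaw":0},{"tx":1.2,"ty":-4.5,"tz":0,"roll":0,"jaw":0},{"tx":1,"ty":-3.7,"tz":0,"roll":0,"jaw":0},{"tx":0.5,"ty":-2,"tz":0,"roll":0,"jaw":0}]'
python3 - <<'E'
from h import *
for k in('top','side'):
    c=capture(k);save(c,k+'2');print(k,landmark_of(k,'pedal_pad'),[rect(c,k,t,z) if trace(k,t) else None for t,z in(('crimper',.019),('mat',.004))])
    if (r:=landmark_of(k,'pedal_pad')): print(onz(c,*r[0]['point'],.09))
a=cv2.imread('pics/top2.png')[140:340,260:500];b=cv2.imread('pics/side2.png')[130:290,190:400]
cv2.imwrite('pics/g2.png',np.hstack([cv2.resize(a,(398,332)),cv2.resize(b,(400,332))]))
E
```

```text
time_s: 12.55
position: [0.5083, -0.1007, 0.1853]
tcp_rot: [[1.0, 0.019, 0.0], [0.019, -1.0, 0.001], [0.0, -0.001, -1.0]]
force: [-0.7, 0.1, 1.2]
opening: 0.006
grasp_force: 0.0
top [] [(0.83, [434.0, -403.0], [35.0, 137.0], np.float32(-16.7), 'pca', np.float64(-15.1), [433.0, -402.0], [253, 438], [306, 459]), (0.63, [436.0, -403.0], [132.0, 203.0], np.float32(-14.5), 'pca', np.float64(-14.8), [435.0, -403.0], [235, 414], [323, 480])]
side [{'point': [202.2, 305.4], 'p': 0.82}, {'point': [309.3, 168.2], 'p': 0.4}] [(0.89, [437.0, -404.0], [57.0, 155.0], np.float32(-17.5), 'pca', np.float64(-19.2), [434.0, -403.0], [165, 344], [188, 380]), (0.71, [438.0, -402.0], [129.0, 202.0], np.float32(-16.7), 'pca', np.float64(-19.2), [435.0, -388.0], [161, 330], [200, 386])]
[ 0.52649811 -0.11336989  0.09      ]
```

View pics/g2.png

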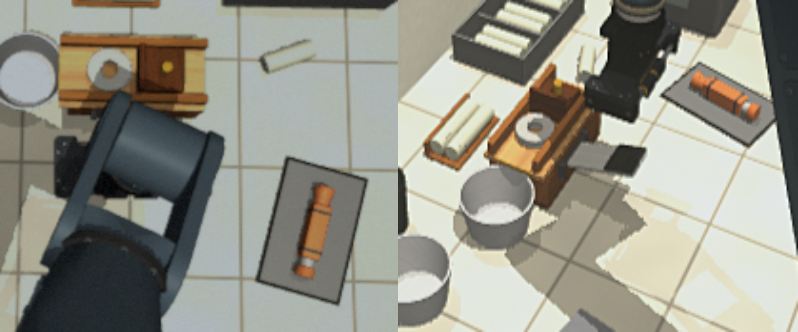

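Crimper lies straight on the mat (left panel about (317,230)); washers lie clear on the channel and the tool is over the pedal tread. Descend and press.

```bash
python3 -m jog '[{"tx":0,"ty":0.2,"tz":2,"roll":0,"jaw":0},{"tx":0,"ty":0,"tz":2,"roll":0,"jaw":0},{"tx":0,"ty":0,"tz":1.5,"roll":0,"jaw":0},{"tx":0,"ty":0,"tz":1,"roll":0,"jaw":0},{"tx":0,"ty":0,"tz":0.5,"roll":0,"jaw":0},{"tx":0,"ty":0,"tz":0.4,"roll":0,"jaw":0},{"tx":0,"ty":0,"tz":0.4,"roll":0,"jaw":0},{"tx":0,"ty":0,"tz":0,"roll":0,"jaw":0}]'
python3 -m jog '[{"tx":0,"ty":0,"tz":0.4,"roll":0,"jaw":0},{"tx":0,"ty":0,"tz":0.4,"roll":0,"jaw":0},{"tx":0,"ty":0,"tz":0.4,"roll":0,"jaw":0},{"tx":0,"ty":0,"tz":0.4,"roll":0,"jaw":0},{"tx":0,"ty":0,"tz":0.4,"roll":0,"jaw":0},{"tx":0,"ty":0,"tz":0,"roll":0,"jaw":0}]'
```

```text
time_s: 14.05
position: [0.5082, -0.106, 0.1069]
tcp_rot: [[1.0, 0.016, -0.0], [0.016, -1.0, -0.0], [-0.0, 0.0, -1.0]]
force: [-1.1, 0.5, 1.9]
opening: 0.006
grasp_force: 0.9
time_s: 14.65
position: [0.5072, -0.1058, 0.0868]
tcp_rot: [[1.0, 0.016, -0.002], [0.016, -1.0, 0.0], [-0.002, -0.0, -1.0]]
force: [-2.6, -0.1, 3.1]
opening: 0.006
grasp_force: 1.9
```

```bash
python3 - <<'E'
from h import *
c=capture('side');save(c,'side3')
cv2.imwrite('pics/g3.png',cv2.resize(cv2.imread('pics/side3.png')[130:290,190:400],(788,600)))
print(read_state()['force'])
E
```

```text
[-2.15872776 -1.03310394  4.38917018]
```

View pics/g3.png

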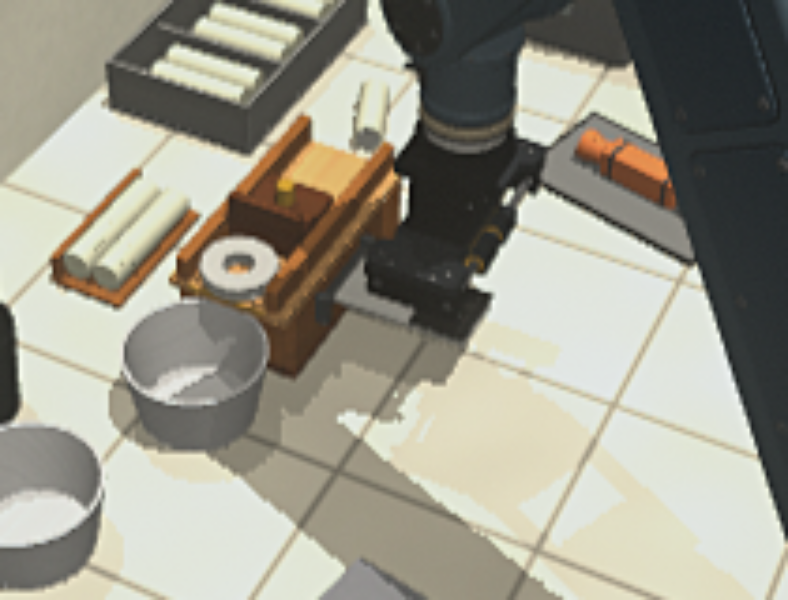

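The pedal is going down and the slide has pushed the stack toward the lip (side crop (238,268)). Continue to the stop.

```bash
python3 -m jog '[{"tx":0,"ty":0,"tz":0.4,"roll":0,"jaw":0},{"tx":0,"ty":0,"tz":0.4,"roll":0,"jaw":0},{"tx":0,"ty":0,"tz":0.4,"roll":0,"jaw":0},{"tx":0,"ty":0,"tz":0.4,"roll":0,"jaw":0},{"tx":0,"ty":0,"tz":0.4,"roll":0,"jaw":0},{"tx":0,"ty":0,"tz":0.3,"roll":0,"jaw":0},{"tx":0,"ty":0,"tz":0.2,"roll":0,"jaw":0},{"tx":0,"ty":0,"tz":0,"roll":0,"jaw":0}]'
```

```text
time_s: 15.5
position: [0.508, -0.1058, 0.0621]
tcp_rot: [[1.0, 0.016, -0.001], [0.016, -1.0, 0.0], [-0.001, -0.0, -1.0]]
force: [-4.1, -0.6, 7.0]
opening: 0.004
grasp_force: 3.8
```

```bash
python3 -m jog '[{"tx":0,"ty":0,"tz":0.2,"roll":0,"jaw":0},{"tx":0,"ty":0,"tz":0.2,"roll":0,"jaw":0},{"tx":0,"ty":0,"tz":0.1,"roll":0,"jaw":0},{"tx":0,"ty":0,"tz":0,"roll":0,"jaw":0}]'
```

```text
time_s: 15.9
position: [0.5081, -0.1058, 0.0604]
tcp_rot: [[1.0, 0.016, 0.001], [0.016, -1.0, -0.001], [0.001, 0.001, -1.0]]
force: [-9.2, 1.9, 33.2]
opening: 0.004
grasp_force: 17.1
```

Force jumped to 33 N with only 2 mm of travel: that is the stop. Check the washers before letting up.

```bash
python3 -m jog '[{"tx":0,"ty":0,"tz":0.1,"roll":0,"jaw":0},{"tx":0,"ty":0,"tz":0,"roll":0,"jaw":0},{"tx":0,"ty":0,"tz":0,"roll":0,"jaw":0}]'
python3 - <<'E'
from h import *
for k in('top','side'):save(capture(k),k+'4')
a=cv2.imread('pics/top4.png')[130:250,240:400];b=cv2.imread('pics/side4.png')[160:280,190:350]
cv2.imwrite('pics/g4.png',np.hstack([cv2.resize(a,(400,300)),cv2.resize(b,(400,300))]))
E
```

```text
time_s: 16.2
position: [0.5082, -0.1058, 0.0601]
tcp_rot: [[1.0, 0.017, 0.001], [0.017, -1.0, -0.001], [0.001, 0.001, -1.0]]
force: [-10.1, 1.5, 38.6]
opening: 0.004
grasp_force: 19.9
```

View pics/g4.png

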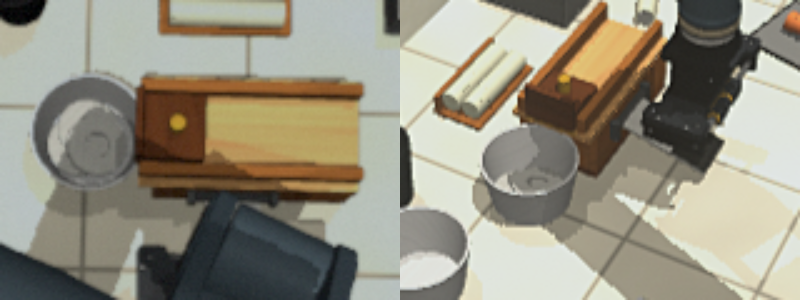

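The slide is at the lip and the washers lie in the cup (left panel about (95,150), right about (540,182)); the channel is empty. Let the pedal rise and back off.

```bash
python3 -m jog '[{"tx":0,"ty":0,"tz":-0.5,"roll":0,"jaw":0},{"tx":0,"ty":0,"tz":-0.7,"roll":0,"jaw":0},{"tx":0,"ty":0,"tz":-0.7,"roll":0,"jaw":0},{"tx":0,"ty":0,"tz":-0.7,"roll":0,"jaw":0},{"tx":0,"ty":0,"tz":-0.7,"roll":0,"jaw":0},{"tx":0,"ty":0,"tz":-0.7,"roll":0,"jaw":0},{"tx":0,"ty":0,"tz":-0.7,"roll":0,"jaw":0},{"tx":0,"ty":0,"tz":-0.7,"roll":0,"jaw":0}]'
python3 -m jog '[{"tx":0,"ty":0,"tz":-1,"roll":0,"jaw":0},{"tx":0,"ty":0,"tz":-3,"roll":0,"jaw":0},{"tx":0,"ty":0,"tz":-3,"roll":0,"jaw":0},{"tx":0,"ty":2,"tz":-2,"roll":0,"jaw":0},{"tx":0,"ty":4,"tz":0,"roll":0,"jaw":0},{"tx":0,"ty":4,"tz":0,"roll":0,"jaw":0},{"tx":0,"ty":3,"tz":0,"roll":0,"jaw":0},{"tx":0,"ty":0,"tz":0,"roll":0,"jaw":0}]'
python3 - <<'E'
from h import *
C={k:capture(k) for k in('top','side')}
for k,c in C.items():
    save(c,k+'5')
    for t in('cup','slide','pedal_pad','crimper','saucer','ink_tin','coin_roll_a','clip'): print(k,t,[(round(r['p'],2),np.round(r['point']).tolist()) for r in landmark_of(k,t)[:2]])
a=cv2.imread('pics/top5.png')[130:250,240:400];b=cv2.imread('pics/side5.png')[160:280,190:350]
cv2.imwrite('pics/g5.png',np.hstack([cv2.resize(a,(400,300)),cv2.resize(b,(400,300))]))
E
```

```text
time_s: 17.1
position: [0.5086, -0.106, 0.11]
tcp_rot: [[1.0, 0.016, 0.0], [0.016, -1.0, -0.0], [0.0, 0.0, -1.0]]
force: [0.4, 0.4, -0.7]
opening: 0.005
grasp_force: 0.0
time_s: 17.9
position: [0.5112, -0.2403, 0.2004]
tcp_rot: [[1.0, 0.012, 0.003], [0.012, -1.0, -0.003], [0.003, 0.003, -1.0]]
force: [-0.9, 0.1, 0.1]
opening: -0.0
grasp_force: 0.0
top cup [(0.89, [186.0, 276.0]), (0.68, [171.0, 209.0])]
top slide []
top pedal_pad [(0.68, [244.0, 331.0]), (0.65, [181.0, 296.0])]
top crimper []
top saucer []
top ink_tin [(0.87, [267.0, 223.0]), (0.19, [185.0, 275.0])]
top coin_roll_a [(0.89, [179.0, 432.0])]
top clip [(0.68, [168.0, 154.0])]
side cup [(0.59, [241.0, 241.0]), (0.55, [271.0, 195.0])]
side slide [(0.56, [186.0, 268.0])]
side pedal_pad [(0.89, [202.0, 311.0])]
side crimper [(0.84, [177.0, 359.0]), (0.28, [181.0, 358.0])]
side saucer [(0.66, [361.0, 259.0])]
side ink_tin [(0.9, [296.0, 285.0]), (0.25, [210.0, 251.0])]
side coin_roll_a [(0.62, [164.0, 288.0])]
side clip [(0.65, [312.0, 163.0])]
```

View pics/g5.png

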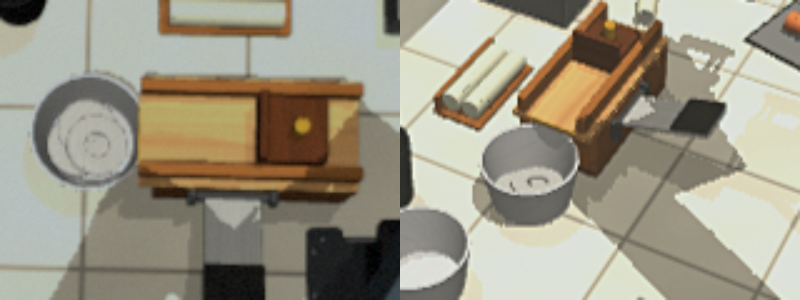

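The slide and pedal are back at rest, the channel is empty, the washers are in the upright cup, and nothing else has moved.

```bash
python3 -c "
from rig import *
print(hand_in())"
```

```text
the job is handed in; nothing more can be done
None
```

The job is handed in: the crimper lies lengthwise on its mat, the pedal was pressed to its stop and has come back up, and the washers are in the upright cup with the channel empty. The images cannot count three stacked washers one by one, but nothing else moved and it took about 18 s.

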